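# Lock the sample shelf and press its electronic label home

### The arm

A 6-joint arm with a two-finger parallel gripper is mounted at the origin on the work surface. World frame = base frame: x ahead of the robot, y to its left, z up, the work surface at z = 0. Lengths are in m, angles in rad, forces in N, time in s.
With the tool pointing down it reaches from about 0.275 to 0.825 m from the base axis. Payload 4.9 kg.
Tool frame: the origin (TCP) lies midway between the tips of the shut fingers; the grasp point (between the pads) lies 19 mm behind it (grip_point_offset is the distance from the TCP to the grasp point, in m); z points along the fingers, x is the direction in which the jaws open and shut, and the axes are right-handed (so a half turn about z gives the same grasp; the last joint's range is limited). The gripper opens to 85 mm and grips with 20 to 120 N. Pads are 22 mm wide; open, the fingers measure 114 mm over their backs; the gripper's body (76 mm by 85 mm) begins 54 mm behind the grasp point. The pads swing forward as they close: fully open they stand 13 mm farther back than shut.
Start: joints at [1.132, 0.326, -0.193, 1.052, 0, 1.437], TCP at [0.165, 0.525, 0.231] pointing down, gripper open.
Joint ranges: [-2.65, 2.65], [-0.97, 1.79], [-1.3, 1.35], [-1.93, 2.1], [-1.47, 1.37], [-3.14, 3.14]. Speed limits (rad/s): [2.57, 2.57, 3.14, 3.14, 3.14, 3.14].

### API

Orientations are given as a rotation vector (axis times angle).
In Python, from cell import * gives the robot as it stands. Calls block until the motion is done:
- movep(position, orientation): joint-space move of the TCP to a pose.
- move_l(position, velocity=0.15, rot=None, until_force=None): straight line of the TCP; rot=None keeps the orientation; velocity is the mean speed in m/s. With until_force (N) it stops when the force on the tool has changed by that much, and returns True; else False.
- set_joints(angles): joint-space move.
- let_go() and grab(newtons=None): open the fingers fully, or close them until they stop; newtons is the grip in N (None keeps the last).
- sleep(seconds).
- ik(position, orientation): joint angles nearest the present ones, or None.
- get_state(): the state.
- grab_frame(name): name is "scene" or "top" or "wrist"; returns a dict with "img" (480x640x3 uint8, red, green, blue), "fx", "fy", "cx", "cy" (pixels), "cam_to_world" (4x4, takes a point from camera to world coordinates); the wrist camera has in their place "T_tool_cam" (4x4, takes a point from camera to tool coordinates, whose origin is the TCP and whose axes are the tool frame's). Camera axes: x right, y down, z forward; pixel columns grow to the right and rows downward; lengths in m; the calibration is good to about 2 mm. A picture is of the moment at which its call begins: read the wrist's pose just before it. There is no depth.
A pose or a line that the arm cannot do raises MotionError and nothing moves.
- sign_off(): hands the job in, once; it reports no verdict.
Trained networks look in the newest picture that a camera, given by its name, has taken for a name from the list of things; names that differ only in an ending like _2 or _b are one class to them, and where a whole thing is asked for, a point or a joint stands for the part that bears it (a point fixed in the world has none). Each returns a list of dicts, best first, with "score" (0 to 1); they miss things now and then, are a little off and sometimes report something else, mostly with a low value. They report only what shows in the picture. A call takes as long as a camera call.
- spot_in(camera, name): "centre" ([column, row] in pixels, amid what is visible of it).
- silhouettes(camera, name): "mask" (480x640 bool, what is visible of it) and "centre" ([column, row] in pixels, amid what is visible of it).
- tip_of(camera, name): "centre" ([column, row] in pixels: a listed point, or the origin of a listed thing).
The state is a dict: "clock": time; "q": joint angles; "joint_velocities": joint speeds; "tau": joint torques, N m; "position": TCP position; "eef_rot": TCP orientation; "contact_force": force on the tool from outside, world axes, zero at the start; "wrist_torque": the same for the moment, N m; "finger_gap": opening from 0.0 (shut) to 1.0 (fully open).
Only numpy, scipy, OpenCV 4.12 (cv2) and the standard library are available. Lean on these libraries where they do the work, as an engineer would, in place of code of your own. Each camera call takes 0.05 s, during which the arm holds its last target.

### The job

First lock the pull-out sample shelf in its base: drop the red-headed steel pin fully down through the hole in the shelf's yellow corner, with the shelf still pushed in, and let go of the pin. Then take the white electronic label from its stand and push its tongue down behind the lip of the shelf's front edge, in the open bay over the copper spring contact (marked by an orange strip on the shelf), screen facing out to the front, until its shoulders sit flush on the shelf edge. Finish while still holding the label pressed fully home against the spring (it rises if let go), and leave the beakers, moulds, puck and jar where they are.

Things in the scene. Friction and masses are not known exactly. Their poses are not given: they have to be found in the camera images.
- rack: fixed grey base of the sample shelf, 160 (x) x 280 (y) x 58 high; origin on the table under its middle; the front with the label lip is its -x side, z up. The white shelf lies on it, top 68 above the table; jars up to 42 tall are fixed on the shelf's rear half. The base plate (50 to 58 above the table) has a 13 mm hole under the shelf's pin hole, in line while the shelf is in
- shelf (a joint): slide of the shelf out of its base, m: 0 = pushed in (start, holes in line), up to 0.08 pulled out towards the base's -x; 3 N of friction, so it can be pushed out by accident until pinned
- pin_hole (a point): middle of the pin hole at the top face of the yellow corner plate of the shelf (front right corner seen from the robot), 68 above the table; hole 13 across with a 3 mm chamfer, 8 mm plate; axes as the rack's
- bay (a point): middle of the open bay of the channel at the shelf's front edge, level with its top edges, 68 above the table; axes as the rack's (x into the shelf, y along the lip). The channel is 8 wide in x, between a blue front lip and a back wall 3 thick, both tops at 68; the bay is 66 long in y, ended by white infill 4 lower than the lip. The copper contact's top is 21 below this point at rest
- contact (a joint): travel of the copper spring contact in the bay, m, growing downward: 0 = up, about 0.005 when the label is fully home, end stop 0.008; sprung, 3 N at 0 and 9 N at 0.005
- pin_block: fixed blue block 56 x 56 x 45 high that the pin stands in at the start; origin under its middle, z up
- pin: lock pin: steel shank 10 in diameter and 36 long with a 5 mm tapered foot, and above it a red cylindrical head 20 across and 30 tall; origin at the lower tip of the shank on the axis, z up along the pin. The head's shoulder (36 above the origin) rests on the block at the start and on the shelf when fully in. Stands upright; weighs 40 to 85 g
- label_stand: fixed grey stand 56 x 74 x 32 high with the slot that the label stands in at the start; origin under its middle, z up
- label: white electronic label: body 14 (x) x 50 (y) x 42 tall, 26 to 68 above the origin; under it, centred, a tongue 5 thick, 46 wide, 26 long, ending in a wedge; origin mid of that lower edge, z up, screen on -x. Its shoulders (26 up) rest on the stand at the start. Fully home they rest on the channel's top edges, axes along the rack's, origin 26 below bay; let go, it floats 5 high. 50 to 100 g
- screen (a point): middle of the label's screen face (-x face), 47 above its origin
- beaker_a: clear glass beaker, 80 across, 105 tall; loose, to be left alone; origin under its middle
- beaker_b: amber glass beaker, 72 across, 95 tall; loose, to be left alone; origin under its middle
- mould_red: red bar mould, 85 x 50 x 18, lying flat; loose, to be left alone; origin under its middle
- mould_green: green bar mould, 85 x 55 x 24, lying flat; loose, to be left alone; origin under its middle
- puck: brown clay puck, 34 across, 16 tall; loose, to be left alone; origin under its middle
- jar: closed jar with white cap, 56 across, 70 tall; loose, to be left alone; origin under its middle

How it is judged:
On the way, in this order (a step that is already met when the one before it is completed fails the run):
1. the pin is fully down through the shelf and its base, and let go, before the label goes in (z of pin in the frame of pin_hole below -0.033 m and horizontal distance between pin and pin_hole below 0.005 m and angle between pin's own z axis and vertical below 0.12 rad and value of joint shelf below 0.003 m and contact force between the fingers and pin below 0.3 N and value of joint contact below 0.001 m), for 0.2 s.
2. the label is home behind the lip, held against the spring (z of label in the frame of bay between -0.029 and -0.0243 m and x of label in the frame of bay between -0.004 and 0.004 m and y of label in the frame of bay between -0.013 and 0.013 m and angle between label's own z axis and vertical below 0.09 rad and x of screen in the frame of bay below -0.002 m and value of joint contact above 0.0035 m and contact force between label and rack above 5 N and contact force between the fingers and label above 3 N), for 0.2 s.
At the end, for the whole second after the job is handed in: For the last second: label upright (5 deg) in the bay (4 mm across, 13 mm along), shoulders within 1.7 mm of the edge, screen to the front, contact down 3.5 mm, pressed over 5 N, held by the fingers (3 N); pin let go, upright, shoulder within 3 mm of the plate; shelf in within 3 mm (all of step 2 and z of pin in the frame of pin_hole below -0.033 m and horizontal distance between pin and pin_hole below 0.005 m and angle between pin's own z axis and vertical below 0.12 rad and value of joint shelf below 0.003 m and contact force between the fingers and pin below 0.3 N); the arm keeps its last pose, push and grip.
It fails at once if a beaker, mould, the puck or the jar is moved by more than 30 mm (distance of any of beaker_a, beaker_b, mould_red, mould_green, puck, jar from where it was at the start of the episode above 0.03 m).
It also fails if it takes over 54 s, if anything falls off the work surface, if the arm or the gripper's body presses on something with over 40 N, if the wrist force passes 120 N, or if a joint passes its speed limit or range.

## Working session

There is one attempt and no reset: what is moved stays moved. The work goes in short steps, each a Python script; the robot and the scene stay as the last script left them, time stands still between calls to the robot, and variables do not carry over. Pictures are saved under pics/ and viewed, and the job is handed in when it is done.

```bash
ls; mkdir -p pics
cat > h.py <<'E'
from cell import *
import numpy as np, cv2
from scipy.spatial.transform import Rotation as R
def save(f,n): cv2.imwrite('pics/'+n+'.png',cv2.cvtColor(f['img'],cv2.COLOR_RGB2BGR))
def camT(f,st=None):
    if 'cam_to_world' in f: return np.array(f['cam_to_world'])
    T=np.eye(4);T[:3,:3]=R.from_rotvec(st['eef_rot']).as_matrix();T[:3,3]=st['position']
    return T@np.array(f['T_tool_cam'])
def ray(f,px,z,st=None):
    T=camT(f,st);d=T[:3,:3]@np.array([(px[0]-f['cx'])/f['fx'],(px[1]-f['cy'])/f['fy'],1.])
    return T[:3,3]+d*(z-T[2,3])/d[2]
def proj(f,P,st=None):
    T=np.linalg.inv(camT(f,st));p=T[:3,:3]@np.array(P)+T[:3,3]
    return np.array([p[0]/p[2]*f['fx']+f['cx'],p[1]/p[2]*f['fy']+f['cy']])
E
python3 - <<'E'
from h import *
s=get_state();print(s)
for n in['scene','top','wrist']:
    f=grab_frame(n);save(f,n+'0')
    print(n,f['fx'],f['cx'],f['cy'],np.round(camT(f,s),3).tolist())
E
```

```text
pics
{'clock': 0.0, 'q': array([ 1.13179099e+00,  3.26967640e-01, -1.93576499e-01,  1.05199330e+00,
        2.30977181e-05,  1.43660156e+00]), 'joint_velocities': array([ 0.00087698, -0.00050088,  0.00047944, -0.00102587,  0.00043031,
       -0.00070852]), 'tau': array([ 4.73290493e-04, -4.43401301e+01,  2.62438148e+01,  1.52739405e-02,
       -4.58899990e-06,  1.65353267e-06]), 'position': array([0.16479462, 0.52412788, 0.2304917 ]), 'eef_rot': array([ 2.53228663e+00,  1.85796067e+00, -2.41842878e-03]), 'contact_force': array([ 0.60284761, -1.02516721, -0.16510775]), 'wrist_torque': array([ 0.07947478,  0.02175552, -0.01082625]), 'finger_gap': 1.0036091737386905}
scene 494.6298125011048 318.1860237927416 230.62663327527898 [[0.483, 0.532, -0.696, 1.263], [0.876, -0.31, 0.37, -0.413], [-0.019, -0.788, -0.616, 0.705], [0.0, 0.0, 0.0, 1.0]]
top 596.4493131791253 310.6792248538577 233.66934963523786 [[0.013, -0.994, 0.111, 0.437], [-1.0, -0.015, -0.011, -0.064], [0.013, -0.111, -0.994, 1.284], [0.0, 0.0, 0.0, 1.0]]
wrist 398.79889147246286 320.074641046537 233.00710456960297 [[0.3, 0.904, 0.305, 0.085], [0.954, -0.284, -0.099, 0.548], [-0.003, 0.321, -0.947, 0.373], [0.0, 0.0, 0.0, 1.0]]
```

View pics/scene0.png

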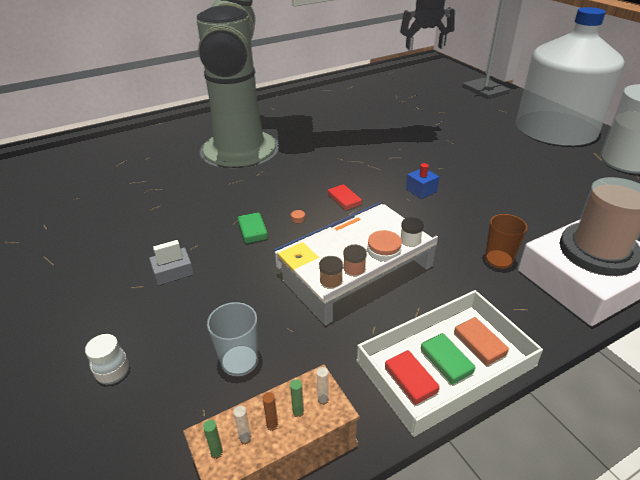

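View pics/top0.png

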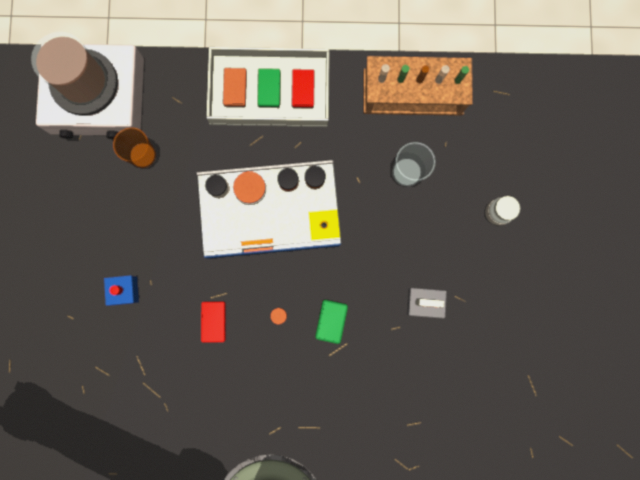

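View pics/wrist0.png

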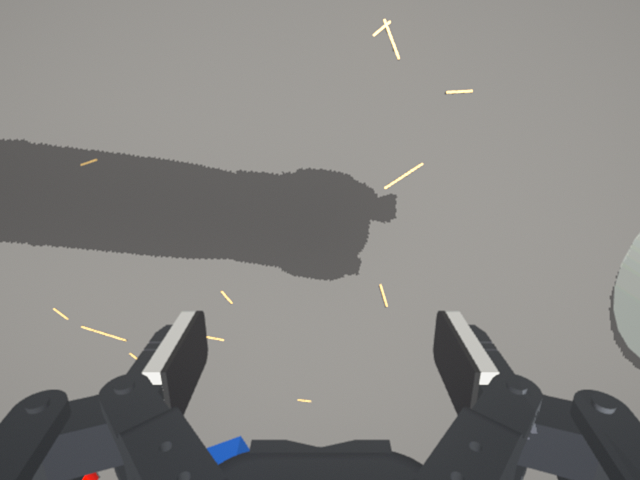

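Run:
```python
from h import *
for n in['top','scene']:
    f=grab_frame(n)
    for o,z in[('pin_hole',.068),('bay',.068),('pin',.009),('label',.006),('pin_block',0),('label_stand',0),('rack',0),('screen',.053)]:
        for d in tip_of(n,o)[:2]: print(n,o,round(d['score'],2),np.round(d['centre'],1),np.round(ray(f,d['centre'],z),4))
```

```text
top pin_hole 0.79 [327.2 224.9] [ 0.5913 -0.1111  0.068 ]
top bay 0.77 [259.8 246.3] [0.5451 0.0263 0.068 ]
top pin 0.58 [330.  324.9] [ 0.3856 -0.1215  0.009 ]
top pin 0.47 [122.6 289.9] [0.4534 0.3191 0.009 ]
top label 0.57 [425.9 304. ] [ 0.4322 -0.3259  0.006 ]
top pin_block 0.89 [122.9 287.8] [0.458  0.3214 0.    ]
top label_stand 0.81 [420.4 304.9] [ 0.4301 -0.3153  0.    ]
top rack 0.9 [267.5 211.2] [0.628  0.0163 0.    ]
top screen 0.49 [427.3 311.2] [ 0.4178 -0.319   0.053 ]
scene pin_hole 0.71 [295.1 256.7] [ 0.5935 -0.1092  0.068 ]
scene pin_hole 0.52 [419.6 186.8] [0.5174 0.2558 0.068 ]
scene bay 0.87 [343.3 219.2] [0.5359 0.036  0.068 ]
scene pin 0.58 [419.8 186. ] [0.4456 0.3205 0.009 ]
scene label 0.7 [170.5 266.1] [ 0.4226 -0.3222  0.006 ]
scene label 0.55 [343. 200.] [0.3963 0.1204 0.006 ]
scene pin_block 0.88 [419.4 190.4] [0.451  0.3162 0.    ]
scene label_stand 0.69 [172.9 270.8] [ 0.4327 -0.3211  0.    ]
scene label_stand 0.42 [343.  199.8] [0.3881 0.1255 0.    ]
scene rack 0.92 [357.9 267.8] [0.6203 0.0218 0.    ]
scene screen 0.9 [167.8 250.7] [ 0.4296 -0.3201  0.053 ]
scene screen 0.48 [346.6 200.5] [0.4606 0.0907 0.053 ]
```

Layout: the pin and block are at top (115,290), the label and stand at (428,303), and the rack is in the centre with the yellow corner at (323,225). Next I'll take wrist close-ups of each.

```bash
cat >> h.py <<'E'
def down(a):
    x=np.array([np.cos(a),np.sin(a),0]);z=np.array([0,0,-1.]);return R.from_matrix(np.c_[x,np.cross(z,x),z]).as_rotvec()
def detect(f,st,cam,lst):
    for o,z in lst:
        for d in tip_of(cam,o)[:2]: print(cam,o,round(d['score'],2),np.round(d['centre'],1),np.round(ray(f,d['centre'],z,st),4))
E
python3 - <<'E'
from h import *
movep([.42,.32,.21],down(np.pi/2))
s=get_state();f=grab_frame('wrist');save(f,'w_pin');print(s['clock'],s['position'],s['q'].round(2))
detect(f,s,'wrist',[('pin',.009),('pin_block',0)])
movep([.55,-.10,.24],down(np.pi/2))
s=get_state();f=grab_frame('wrist');save(f,'w_hole');print(s['clock'],s['position'])
detect(f,s,'wrist',[('pin_hole',.068),('bay',.068),('rack',0)])
E
```

```text
2.2917 [0.41960164 0.32056387 0.21009652] [ 0.51  0.3  -0.28  0.98  0.    0.51]
wrist pin 0.92 [319. 235.] [0.4545 0.3184 0.009 ]
wrist pin 0.38 [317.3 226.6] [0.4465 0.3168 0.009 ]
wrist pin_block 0.63 [315.5 228.5] [0.4512 0.3151 0.    ]
4.0583 [ 0.54998258 -0.09892278  0.23993107]
wrist pin_hole 0.69 [312.2 251.9] [ 0.59   -0.1067  0.068 ]
wrist bay 0.57 [482.9 191.7] [0.5378 0.0308 0.068 ]
wrist rack 0.58 [424.3 265.3] [0.6315 0.0084 0.    ]
```

View pics/w_pin.png

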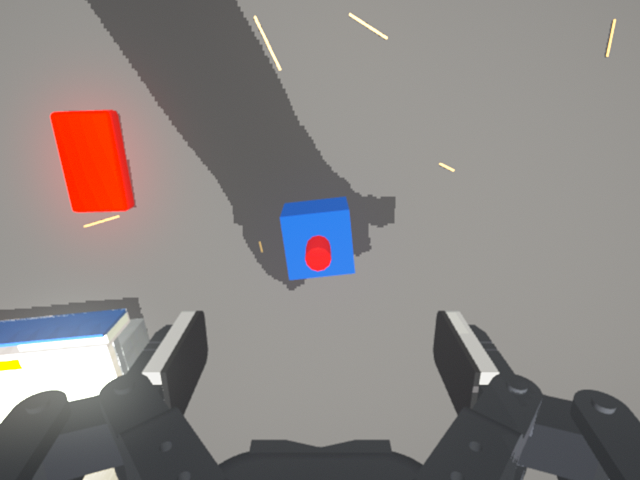

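View pics/w_hole.png

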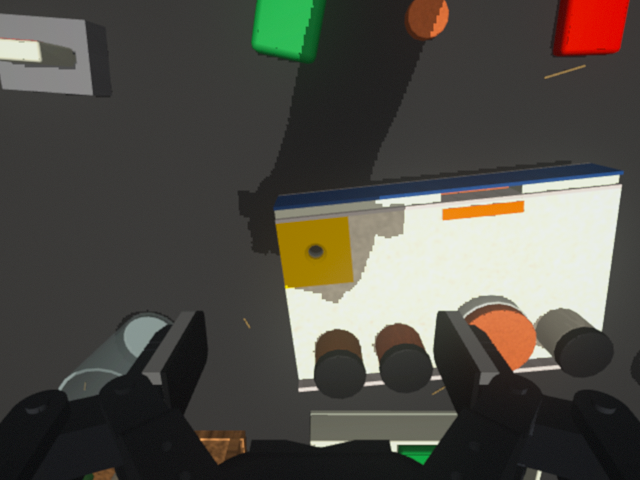

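The pin head's top is at about (318,258) in w_pin. In w_hole the hole is at (316,251), the orange strip at (483,210) and the bay gap at (441–522,190). I'll refine these by segmentation, then grasp the pin.

Run:
```python
from h import *
from types import SimpleNamespace
def fw(n,pos):
    im=cv2.imread('pics/'+n+'.png')[:,:,::-1].astype(int)
    f=grab_frame('wrist');f['img']=im
    return f,dict(position=np.array(pos),eef_rot=down(np.pi/2))
f,s=fw('w_pin',[.4196,.32056,.2101]);im=f['img']
m=(im[...,0]>150)&(im[...,1]<80)&(im[...,2]<80);m[:,:200]=0;m[300:]=0
ys,xs=np.nonzero(m);print('pin blob',xs.min(),xs.max(),ys.min(),ys.max(),xs.mean(),ys.mean())
# fit: project cylinder head z .045-.075 r .01 at candidate xy
from scipy.optimize import minimize
def bb(xy):
    P=[proj(f,[xy[0]+.01*np.cos(t),xy[1]+.01*np.sin(t),z],s) for z in(.045,.075) for t in np.linspace(0,6.28,24)]
    P=np.array(P);return np.r_[P.min(0),P.max(0)]
tgt=np.array([xs.min(),ys.min(),xs.max()+1,ys.max()+1])
r=minimize(lambda q:((bb(q)-tgt)**2).sum(),[.454,.318],method='Nelder-Mead');print('pin',r.x,bb(r.x)-tgt)
f,s=fw('w_hole',[.54998,-.09892,.23993]);im=f['img']
c=im[235:270,295:340];m=c.sum(2)<200;ys,xs=np.nonzero(m);p=[xs.mean()+295,ys.mean()+235];print('hole',p,m.sum(),ray(f,p,.066,s))
m=(im[...,0]>200)&(im[...,1]>90)&(im[...,1]<180)&(im[...,2]<80);m[:,:400]=0;m[240:]=0
ys,xs=np.nonzero(m);rc=cv2.minAreaRect(np.c_[xs,ys].astype(np.float32));b=cv2.boxPoints(rc);print('strip',rc,[ray(f,q,.068,s).round(4) for q in b])
cv2.imwrite('pics/crop.png',cv2.resize(im[150:260,260:640,::-1].astype(np.uint8),None,fx=2.1,fy=2.1,interpolation=cv2.INTER_CUBIC))
```

```text
pin blob 306 329 236 269 317.7125748502994 252.89820359281438
pin [0.45138552 0.31776463] [-1.26932053 -1.79336463  1.27845825  1.76492927]
hole [np.float64(315.2323232323232), np.float64(249.64646464646464)] 99 [ 0.58874903 -0.10431965  0.066     ]
strip ((476.3492431640625, 108.02069854736328), (217.7981719970703, 81.0018310546875), 86.26860046386719) [array([ 0.4034, -0.0245,  0.068 ]), array([0.4002, 0.0312, 0.068 ]), array([0.5567, 0.0667, 0.068 ]), array([0.5612, 0.001 , 0.068 ])]
```

View pics/crop.png

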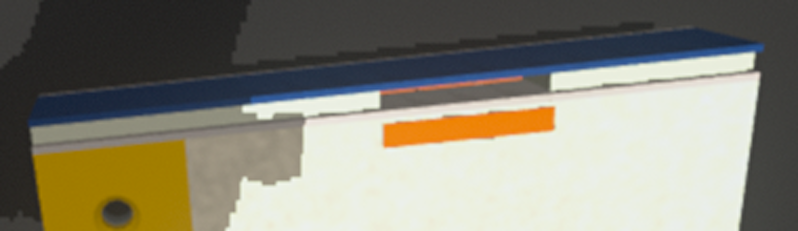

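Run:
```python
from h import *
movep([.4514,.3178,.12],down(np.pi/2))
move_l([.4514,.3178,.049],.12)
grab(40); s=get_state();print(s['finger_gap'],s['contact_force'],s['position'])
move_l([.4514,.3178,.15],.15)
s=get_state();f=grab_frame('wrist');save(f,'w_held');print(s['finger_gap'],s['clock'],s['contact_force'])
movep([.50,-.104,.20],down(np.pi/2))
s=get_state();f=grab_frame('wrist');save(f,'w_hole2');print(s['position'],s['clock'],s['finger_gap'])
detect(f,s,'wrist',[('pin_hole',.068),('bay',.068)])
```

```text
0.22051102801226308 [-0.53920279  0.10543288  3.84908242] [0.45155    0.317934   0.04942988]
0.21987765671737414 8.175 [-0.46137795 -0.64910093 -1.43436133]
[ 0.50005711 -0.1030931   0.1997736 ] 9.8 0.21923377710046055
wrist bay 0.9 [496.3 271.4] [0.5398 0.0281 0.068 ]
```

View pics/w_held.png

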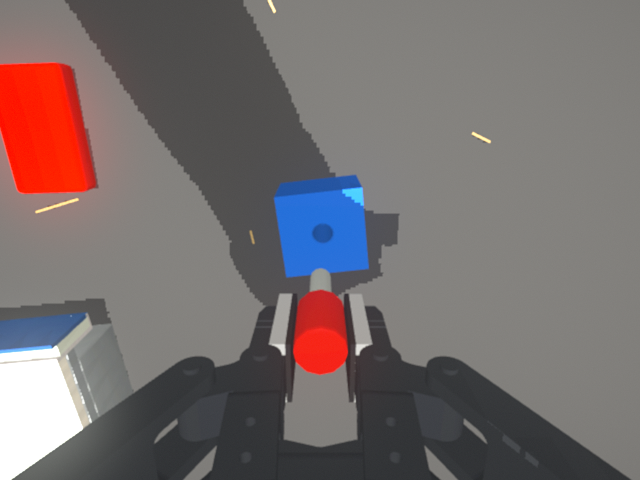

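View pics/w_hole2.png

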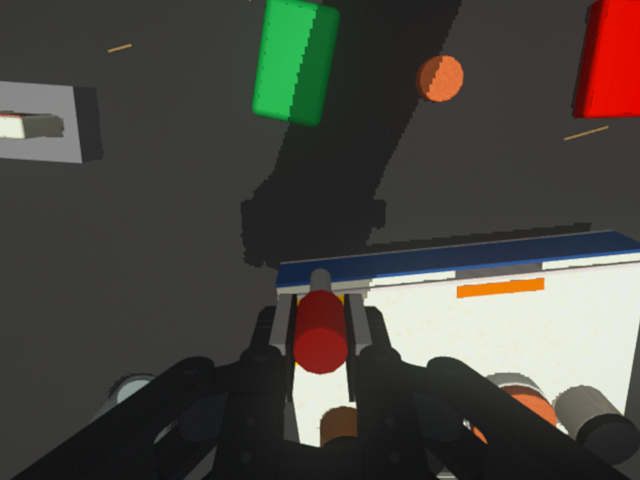

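The pin is held upright, with the block hole at (322,233). Since the hole's true position is known from the grasp pose, I can use it to remove the camera bias.

Run:
```python
from h import *
f=grab_frame('wrist')
im=cv2.imread('pics/w_held.png').astype(int)
c=im[215:250,300:345];m=c[...,0]<130;ys,xs=np.nonzero(m);p=[xs.mean()+300,ys.mean()+215];print(p,m.sum())
s=dict(position=np.array([.4515,.3179,.1503]),eef_rot=down(np.pi/2))
print('block hole',ray(f,p,.045,s))
# pin predicted in held image
for z in(-.049+.0,-.013,.017+.0,):print(proj(f,[.4515,.3179,.1503+z+.0],s))
print('head top',proj(f,[.4515,.3179,.1503+.026],s),'shoulder',proj(f,[.4515,.3179,.1503-.004],s))
im=cv2.imread('pics/w_hole.png').astype(int)[:,:,::-1]
s=dict(position=np.array([.54998,-.09892,.23993]),eef_rot=down(np.pi/2))
y=(im[...,0]>110)&(im[...,2]<60)&(im[...,1]>80);y[:,:270]=0;y[:,360:]=0;y[300:]=0;y[:210]=0
ys,xs=np.nonzero(y);print(cv2.minAreaRect(np.c_[xs,ys].astype(np.float32)))
for r in im[240:264:2,300:332:2]: print(*[int(v.sum()) for v in r])
```

```text
[np.float64(nan), np.float64(nan)] 0
block hole [nan nan nan]
[322.25005994 266.56643919]
[322.58174674 299.60374963]
[322.97675004 338.9476322 ]
head top [323.12716316 353.92937109] shoulder [322.68601303 309.98908221]
((314.4801940917969, 252.30197143554688), (65.17493438720703, 71.9411849975586), 84.2894058227539)
287 286 285 287 288 286 286 286 288 285 285 288 286 288 286 288
284 285 285 286 286 286 286 281 281 288 288 288 286 288 286 289
286 287 286 287 282 262 231 224 219 230 258 284 288 290 287 288
284 285 289 282 240 223 165 143 144 172 220 240 281 291 287 290
286 287 286 255 229 157 136 134 137 136 137 226 246 287 288 289
285 284 276 245 240 159 134 134 138 141 144 201 256 271 288 289
286 285 273 250 244 196 171 154 152 168 185 225 254 265 290 289
286 287 275 259 241 237 206 199 198 206 217 235 261 271 290 291
289 288 280 263 258 226 243 243 239 246 238 249 265 276 290 288
288 287 287 270 270 268 249 234 230 228 265 277 270 288 292 291
287 286 290 286 276 276 280 281 280 283 281 276 286 289 291 291
290 287 288 290 286 282 279 282 283 283 282 288 291 291 291 290<stdin>:4: RuntimeWarning: Mean of empty slice.
  ret = ret.dtype.type(ret / rcount)
```

Run:
```python
from h import *
f=grab_frame('wrist')
s=dict(position=np.array([.4515,.3179,.1503]),eef_rot=down(np.pi/2))
b=ray(f,[322.2,233],.045,s);print('block hole',b)
s2=dict(position=np.array([.54998,-.09892,.23993]),eef_rot=down(np.pi/2))
h=ray(f,[315.3,252],.068,s2);print('hole',h, 'corr',h-b+[.4515,.3179,0])
s3=dict(position=np.array([.50006,-.1031,.19977]),eef_rot=down(np.pi/2))
# gap ends: w_hole: crop->px
def P(x,y):return [260+x/2.1,150+y/2.1]
for n,q in dict(gapL_back=P(381,110),gapR_back=P(550,92),gapL_front=P(381,93),gapR_front=P(550,74),stripBL=P(384,146),stripBR=P(554,128),stripTL=P(384,125),stripTR=P(554,107),lipL=P(30,122),lipR=P(762,47)).items(): print(n,ray(f,q,.068,s2))
```

```text
block hole [0.45207437 0.31809443 0.045     ]
hole [ 0.59010986 -0.10424243  0.068     ] corr [ 0.58953549 -0.10443685  0.023     ]
gapL_back [ 0.54687959 -0.00175054  0.068     ]
gapR_back [0.53976574 0.06234285 0.068     ]
gapL_front [ 0.54016671 -0.00240501  0.068     ]
gapR_front [0.53276188 0.06120684 0.068     ]
stripBL [0.56139614 0.00083992 0.068     ]
stripBR [0.55407341 0.0662185  0.068     ]
stripTL [ 5.52877674e-01 -3.71807500e-07  6.80000000e-02]
stripTR [0.54567786 0.0648439  0.068     ]
lipL [ 0.55169709 -0.13753689  0.068     ]
lipR [0.522432   0.13935481 0.068     ]
```

Run:
```python
from h import *
x,y=.5896,-.1044
movep([x,y,.135],down(np.pi/2))
s=get_state();print(s['position'],s['clock'],s['contact_force'])
r=move_l([x,y,.0735],.05,until_force=6);s=get_state();print(r,s['position'],s['clock'],s['contact_force'])
```

```text
[ 0.58912512 -0.10384463  0.13389699] 10.5667 [-0.49287655  0.19190556 -0.5544998 ]
False [ 0.58996057 -0.10410204  0.07354609] 11.95 [ 3.78353764  3.52843089 -2.13788939]
```

Run:
```python
from h import *
let_go()
s=get_state();print(s['position'],s['clock'],s['contact_force'])
f=grab_frame('wrist');save(f,'w_rel')
move_l([.55,-.1040,.20],.2)
s=get_state();f=grab_frame('wrist');save(f,'w_rel2');print(s['position'],s['clock'])
```

```text
[ 0.58952221 -0.10449121  0.0735258 ] 12.6083 [ 0.5815575  -1.31556366 -0.33133102]
[ 0.54967596 -0.10386249  0.19923626] 13.475
```

View pics/w_rel.png

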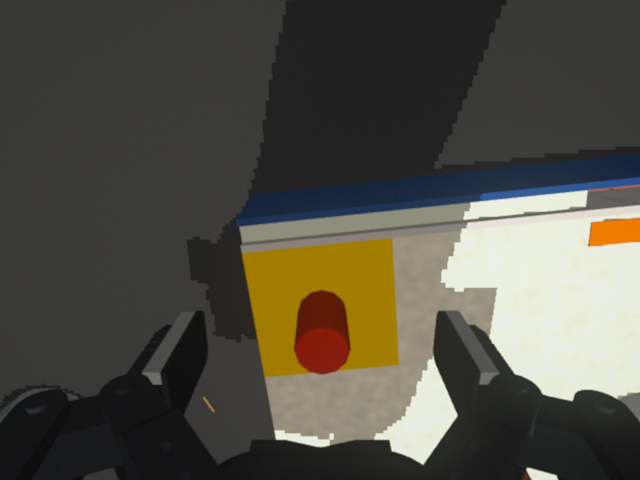

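View pics/w_rel2.png

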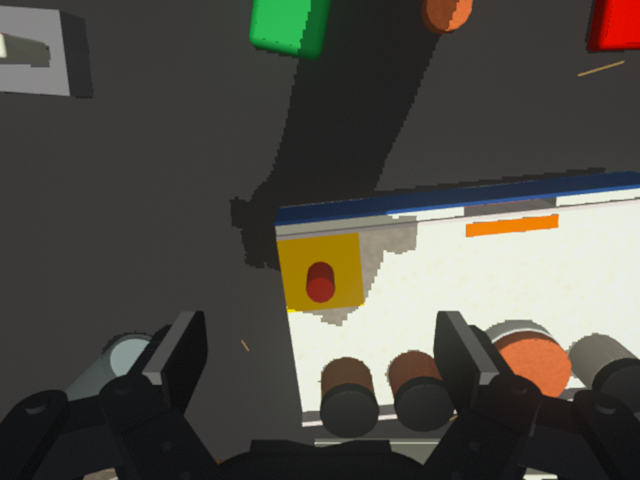

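Pin seated upright in the yellow plate, head spanning (307–335, 262–301) in w_rel2. I'll check its height by projection and look at the label and the bay.

Run:
```python
from h import *
f=grab_frame('wrist')
im=cv2.imread('pics/w_rel.png').astype(int)[:,:,::-1]
m=(im[...,0]>70)&(im[...,1]<50)&(im[...,2]<60);m[:,:270]=0;m[:,380:]=0;m[400:]=0;m[:270]=0
ys,xs=np.nonzero(m);print('blob',xs.min(),xs.max(),ys.min(),ys.max())
s=dict(position=np.array([.5895,-.1045,.0735]),eef_rot=down(np.pi/2))
for dz in(0,.003,.006):
  for xy in((.5895,-.1045),):
    P=np.array([proj(f,[xy[0]+.01*np.cos(t),xy[1]+.01*np.sin(t),z+dz],s) for z in(.068,.098) for t in np.linspace(0,6.28,24)])
    print(dz,P.min(0).round(1),P.max(0).round(1))
movep([.50,.03,.18],down(np.pi/2))
s=get_state();f=grab_frame('wrist');save(f,'w_bay');print(s['position'],s['clock'],s['eef_rot'])
detect(f,s,'wrist',[('bay',.068)])
movep([.41,-.32,.20],down(np.pi/2))
s=get_state();f=grab_frame('wrist');save(f,'w_lab');print(s['position'],s['clock'],s['eef_rot'],s['q'].round(2))
detect(f,s,'wrist',[('label',.006),('screen',.053),('label_stand',0)])
```

```text
blob 295 349 291 373
0 [294.4 286.8] [351.9 375.3]
0.003 [293.8 290.1] [352.5 380.9]
0.006 [293.2 293.6] [353.2 386.8]
[0.49992544 0.03043577 0.17954035] 14.2083 [-2.21994063e+00 -2.22274183e+00  9.52077290e-04]
wrist bay 0.65 [323.6 281.4] [0.5384 0.0317 0.068 ]
[ 0.4102695  -0.31935558  0.19991296] 15.6667 [-2.22040375e+00 -2.22199711e+00 -7.05254372e-04] [-0.8   0.3  -0.32  0.96  0.   -0.8 ]
wrist label 0.81 [313.4 227.6] [ 0.4358 -0.3265  0.006 ]
wrist screen 0.88 [315.6 236.5] [ 0.4278 -0.324   0.053 ]
wrist screen 0.59 [546.9 178.5] [ 0.3827 -0.1545  0.053 ]
wrist label_stand 0.98 [312.7 224.9] [ 0.4352 -0.3272  0.    ]
wrist label_stand 0.32 [315.2 232.6] [ 0.4425 -0.325   0.    ]
```

View pics/w_bay.png

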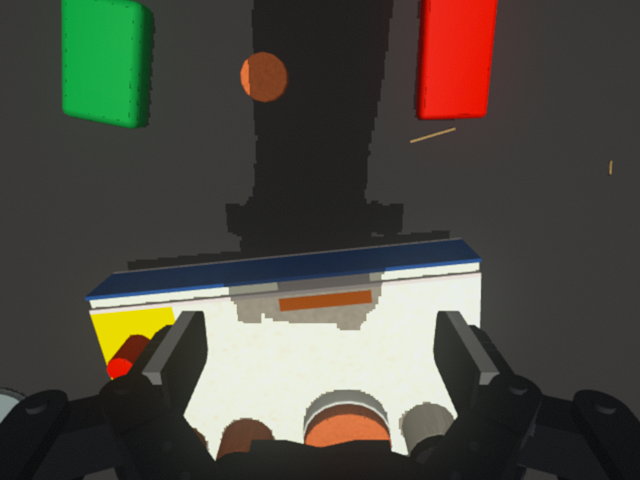

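View pics/w_lab.png

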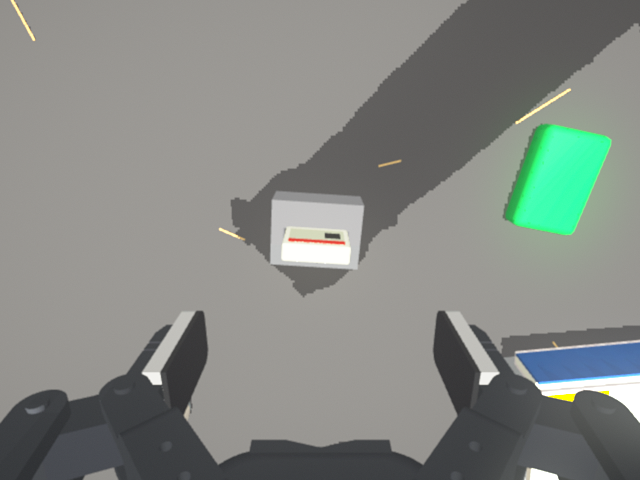

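Label stands with its screen (red line, dark patch) facing the robot (−x), with its top face at about (282–350, 243–264). That means no half turn is needed. I'll fit its pose.

Run:
```python
import cv2
im=cv2.imread('pics/w_lab.png');cv2.imwrite('pics/c1.png',cv2.resize(im[180:280,260:370],None,fx=6,fy=6,interpolation=cv2.INTER_NEAREST))
im=cv2.imread('pics/w_bay.png');cv2.imwrite('pics/c2.png',cv2.resize(im[230:320,220:420],None,fx=4,fy=4,interpolation=cv2.INTER_NEAREST))
```

```text
(no output)
```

View pics/c1.png

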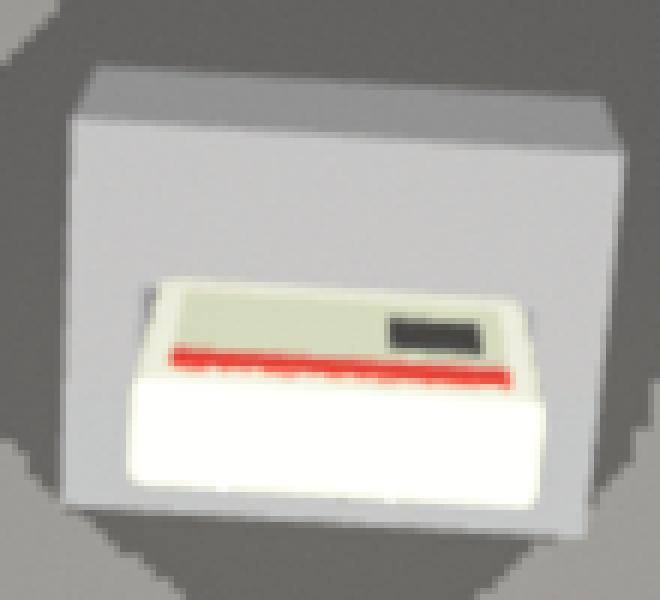

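View pics/c2.png

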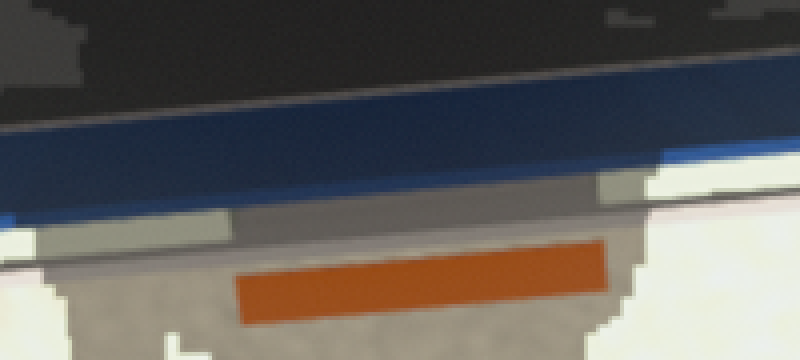

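Run:
```python
from h import *
f=grab_frame('wrist')
s=dict(position=np.array([.41027,-.31936,.19991]),eef_rot=np.array([-2.22040375e+00,-2.22199711e+00,-7.05e-04]))
C=[ray(f,[260+x/6-.5,180+y/6-.5],.074,s)[:2] for x,y in[(134,378),(545,402),(540,506),(128,482)]]
C=np.array(C);print(C,C.mean(0));d1=C[1]-C[0];d2=C[2]-C[3];print(np.linalg.norm(d1),np.linalg.norm(d2),[np.degrees(np.arctan2(-d[0],d[1])) for d in(d1,d2)],np.linalg.norm(C[3]-C[0]))
s=dict(position=np.array([.49993,.03044,.17954]),eef_rot=np.array([-2.21994063e+00,-2.22274183e+00,9.52e-04]))
def P(x,y,z=.068):return ray(f,[220+x/4-.4,230+y/4-.4],z,s)[:2]
for n,q in dict(lipL=P(232,208),lipR=P(597,173),wallL=P(232,240),wallR=P(597,205),gL=P(232,224,.064),gR=P(597,189,.064),sTL=P(236,276),sTR=P(603,240),sBR=P(607,291),sBL=P(241,325)).items():print(n,q.round(4))
```

```text
[[ 0.42504806 -0.34790899]
 [ 0.42807003 -0.29874671]
 [ 0.44158342 -0.29901786]
 [ 0.43847044 -0.34904171]] [ 0.43329299 -0.32367882]
0.049255067685654116 0.05012061514055905 [np.float64(-3.5175107177070455), np.float64(-3.5609227760280264)] 0.013470093679537718
lipL [ 0.5386 -0.0006]
lipR [0.5318 0.0632]
wallL [ 0.5448 -0.0008]
wallR [0.5379 0.0634]
gL [ 0.5437 -0.0011]
gR [0.5367 0.0638]
sTL [ 5.52e-01 -3.00e-04]
sTR [0.5447 0.0648]
sBR [0.5548 0.0659]
sBL [5.618e-01 3.000e-04]
```

Run:
```python
from h import *
f=grab_frame('wrist')
s=dict(position=np.array([.49993,.03044,.17954]),eef_rot=np.array([-2.21994063e+00,-2.22274183e+00,9.52e-04]))
im=cv2.imread('pics/w_bay.png')[:,:,::-1]
for c in(290,324,360):
  for r in range(266,304): print(c,r,im[r,c],ray(f,[c,r],.068,s)[:2].round(4))
```

```text
290 266 [28 40 60] [0.5267 0.0084]
290 267 [28 40 60] [0.5275 0.0084]
290 268 [28 40 60] [0.5282 0.0084]
290 269 [28 39 60] [0.529  0.0084]
290 270 [28 40 59] [0.5297 0.0083]
290 271 [32 41 60] [0.5305 0.0083]
290 272 [30 41 60] [0.5312 0.0083]
290 273 [31 42 60] [0.532  0.0083]
290 274 [31 44 61] [0.5328 0.0083]
290 275 [33 44 63] [0.5335 0.0083]
290 276 [34 46 68] [0.5343 0.0082]
290 277 [33 49 76] [0.5351 0.0082]
290 278 [36 54 83] [0.5358 0.0082]
290 279 [36 54 83] [0.5366 0.0082]
290 280 [54 65 84] [0.5374 0.0082]
290 281 [83 82 86] [0.5381 0.0081]
290 282 [96 91 87] [0.5389 0.0081]
290 283 [95 91 86] [0.5397 0.0081]
290 284 [94 91 86] [0.5405 0.0081]
290 285 [94 90 85] [0.5412 0.0081]
290 286 [95 91 86] [0.542  0.0081]
290 287 [96 92 87] [0.5428 0.008 ]
290 288 [97 93 88] [0.5436 0.008 ]
290 289 [97 92 87] [0.5444 0.008 ]
290 290 [99 94 90] [0.5451 0.008 ]
290 291 [117 111 106] [0.5459 0.008 ]
290 292 [132 127 119] [0.5467 0.0079]
290 293 [132 126 119] [0.5475 0.0079]
290 294 [137 130 120] [0.5483 0.0079]
290 295 [147 139 125] [0.5491 0.0079]
290 296 [152 143 126] [0.5499 0.007
[... 2331 characters left out ...]
 [0.5411 0.0573]
360 286 [132 126 119] [0.5419 0.0574]
360 287 [133 127 120] [0.5427 0.0574]
360 288 [144 137 124] [0.5435 0.0574]
360 289 [153 144 127] [0.5443 0.0574]
360 290 [147 128 107] [0.545  0.0575]
360 291 [147  95  60] [0.5458 0.0575]
360 292 [155  79  30] [0.5466 0.0575]
360 293 [154  78  27] [0.5474 0.0575]
360 294 [155  80  31] [0.5482 0.0576]
360 295 [154  77  28] [0.549  0.0576]
360 296 [154  79  31] [0.5498 0.0576]
360 297 [155  80  31] [0.5506 0.0576]
360 298 [155  80  31] [0.5514 0.0577]
360 299 [155  80  31] [0.5522 0.0577]
360 300 [155  80  33] [0.553  0.0577]
360 301 [154  80  31] [0.5538 0.0578]
360 302 [155  81  35] [0.5546 0.0578]
360 303 [156 100  64] [0.5554 0.0578]
```

Bay middle ≈ (0.5386, 0.0312), yaw 6.3°. The measured channel width of 8.2 mm matches the spec. Label at (0.4328, −0.3239), yaw −3.5°. Grasping it now.

Run:
```python
from h import *
a=np.radians(-3.5)
x,y=.4328,-.3239
movep([x,y,.12],down(a))
s=get_state();print(s['q'].round(2),s['clock'])
move_l([x,y,.038],.12)
s=get_state();f=grab_frame('wrist');save(f,'w_pre');print(s['position'],s['contact_force'])
grab(90); s=get_state();print(s['finger_gap'],s['contact_force'],s['position'],s['clock'])
move_l([x,y,.14],.12)
s=get_state();f=grab_frame('wrist');save(f,'w_lheld');print(s['finger_gap'],s['clock'],s['contact_force'])
b=np.radians(6.3)
movep([.5386,.0312,.150],down(b))
s=get_state();f=grab_frame('wrist');save(f,'w_over');f=grab_frame('scene');save(f,'s_over');print(s['position'],s['clock'],s['finger_gap'])
```

```text
[-0.78  0.41 -0.38  0.78  0.    0.85] 17.4333
[ 0.43316921 -0.32427959  0.03852174] [-0.18832492 -0.63219658 -0.08538454]
0.15110106790456107 [1.23933954 0.06679089 1.73552111] [ 0.4332722  -0.32415047  0.03831995] 18.975
0.14784229505837798 19.975 [ 0.26936893  0.64930495 -1.49181807]
[0.53867134 0.03027913 0.14988716] 21.4083 0.1471242357398061
```

View pics/w_lheld.png

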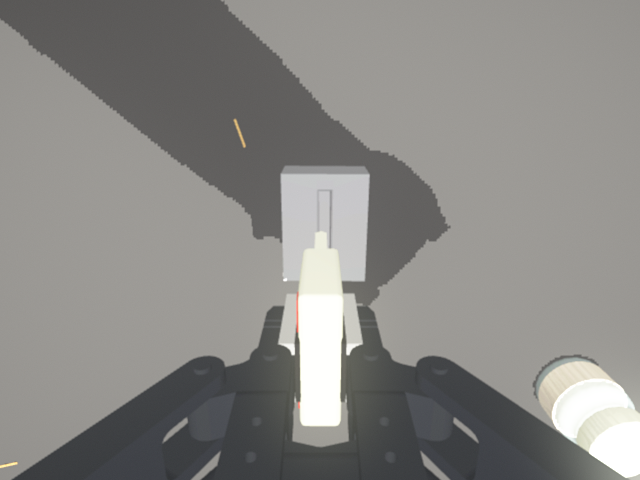

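View pics/w_over.png

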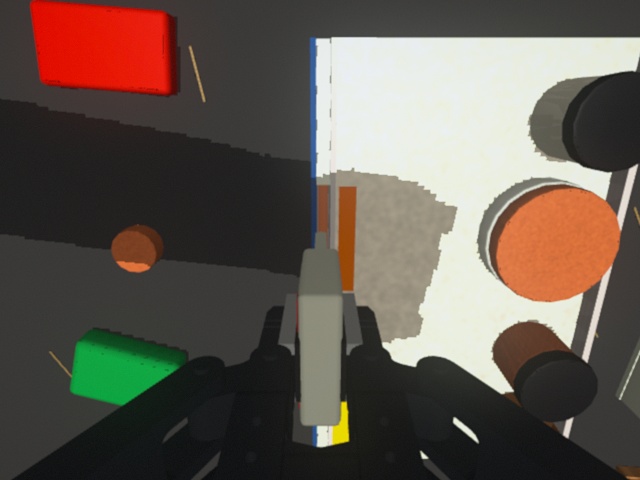

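View pics/s_over.png

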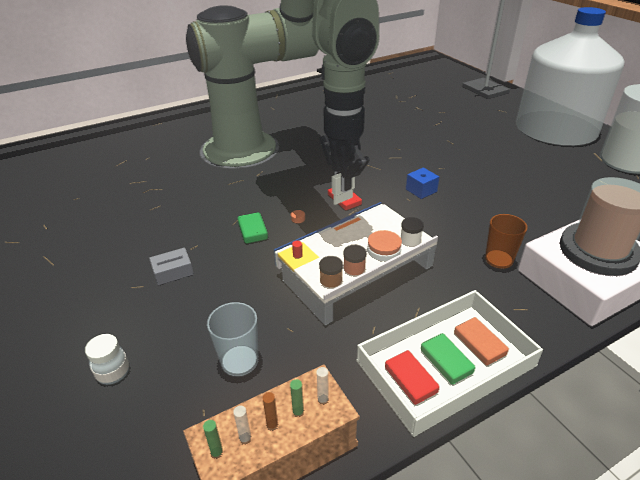

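Run:
```python
from h import *
s=get_state();f=grab_frame('wrist');im=f['img']
print(s['position'],s['eef_rot'],down(np.radians(6.3)))
for r in(195,210,225,250):print(r,[(c,*im[r,c]) for c in range(308,340)])
T=R.from_rotvec(s['eef_rot']).as_matrix()
for z in(.068,):
  for c in(316,317,331,332):
    p=ray(f,[c,205],z,s);print(c,T.T@(p-s['position']))
for c in(316,327):
    p=ray(f,[c,243],.118,s);print('tongue',c,T.T@(p-s['position']))
```

```text
[0.53865969 0.02994049 0.14988794] [ 3.13673540e+00  1.69387645e-01 -2.85368170e-04] [3.13684601 0.17263108 0.        ]
195 [(308, np.uint8(44), np.uint8(42), np.uint8(41)), (309, np.uint8(44), np.uint8(44), np.uint8(41)), (310, np.uint8(44), np.uint8(46), np.uint8(53)), (311, np.uint8(40), np.uint8(52), np.uint8(73)), (312, np.uint8(40), np.uint8(55), np.uint8(85)), (313, np.uint8(39), np.uint8(55), np.uint8(85)), (314, np.uint8(37), np.uint8(55), np.uint8(83)), (315, np.uint8(39), np.uint8(54), np.uint8(81)), (316, np.uint8(61), np.uint8(66), np.uint8(82)), (317, np.uint8(96), np.uint8(86), np.uint8(83)), (318, np.uint8(119), np.uint8(85), np.uint8(70)), (319, np.uint8(124), np.uint8(73), np.uint8(50)), (320, np.uint8(127), np.uint8(74), np.uint8(49)), (321, np.uint8(130), np.uint8(78), np.uint8(52)), (322, np.uint8(131), np.uint8(77), np.uint8(53)), (323, np.uint8(130), np.uint8(77), np.uint8(51)), (324, np.uint8(131), np.uint8(77), np.uint8(51)), (325, np.uint8(132), np.uint8(77), np.uint8(53)), (326, np.uint8(126), np.uint8(76), np.uint8(51)), (327, np.uint8(121), np.uint8(84), 
[... 5034 characters left out ...]
01), np.uint8(99), np.uint8(87)), (332, np.uint8(100), np.uint8(98), np.uint8(86)), (333, np.uint8(101), np.uint8(100), np.uint8(88)), (334, np.uint8(99), np.uint8(99), np.uint8(87)), (335, np.uint8(99), np.uint8(98), np.uint8(86)), (336, np.uint8(112), np.uint8(109), np.uint8(96)), (337, np.uint8(137), np.uint8(114), np.uint8(92)), (338, np.uint8(151), np.uint8(94), np.uint8(54)), (339, np.uint8(153), np.uint8(74), np.uint8(12))]
316 [-0.00326397 -0.02265878  0.08188232]
317 [-0.00268341 -0.02265872  0.0818822 ]
331 [ 0.00544436 -0.02265791  0.0818806 ]
332 [ 0.00602491 -0.02265785  0.08188049]
tongue 316 [-0.00280207 -0.01756245  0.03188364]
tongue 327 [ 0.00232355 -0.01756199  0.03188263]
```

The relative view suggests the channel lies about 1 mm to +x of the tongue. I'll split the difference, go down to just above the channel and re-measure there.

Run:
```python
from h import *
b=np.radians(6.3)
move_l([.5391,.0312,.1035],.12,rot=down(b))
sleep(.2)
s=get_state();f=grab_frame('wrist');im=f['img'];save(f,'w_near');print(s['position'],s['eef_rot'],s['clock'],s['contact_force'])
cv2.imwrite('pics/near_c.png',cv2.resize(im[150:300,270:380,::-1],None,fx=4,fy=4,interpolation=cv2.INTER_NEAREST))
T=R.from_rotvec(s['eef_rot']).as_matrix()
for c in(310,315,320,325,330,335):
    p=ray(f,[c,205],.068,s);print(c,T.T@(p-s['position']))
```

```text
[0.53986465 0.03111044 0.10440976] [3.13663117e+00 1.72526262e-01 2.69331679e-03] 22.3 [-0.63222085 -0.21514675 -1.01146088]
310 [-0.00556623 -0.03464301  0.03638951]
315 [-0.00325186 -0.03464163  0.03639344]
320 [-0.00093738 -0.03464024  0.03639738]
325 [ 0.0013772  -0.03463886  0.03640132]
330 [ 0.00369189 -0.03463748  0.03640525]
335 [ 0.00600669 -0.03463609  0.03640919]
```

View pics/near_c.png

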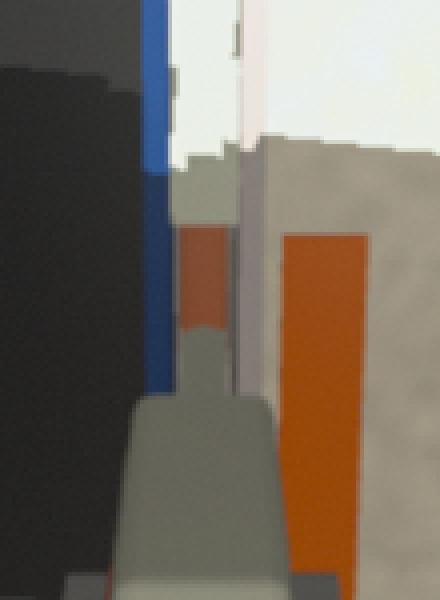

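Tongue is centred in the channel to about 0.3 mm. I'll press down slowly with a force stop.

Run:
```python
from h import *
b=np.radians(6.3)
s=get_state();print(s['position'])
move_l([.5400,.0312,.085],.05,rot=down(b))
s=get_state();print(s['position'],s['contact_force'],s['clock'],s['finger_gap'])
r=move_l([.5400,.0312,.0705],.02,rot=down(b),until_force=22)
s=get_state();print(r,s['position'],s['contact_force'],s['clock'],s['finger_gap'])
sleep(.5)
s=get_state();f=grab_frame('wrist');save(f,'w_fin');f=grab_frame('scene');save(f,'s_fin');print(s['position'],s['contact_force'],s['eef_rot'],s['clock'],s['finger_gap'])
```

```text
[0.53977126 0.03111514 0.10431547]
[0.53964451 0.03123706 0.08450525] [-0.32730986  0.31165101 -0.49001072] 22.8667 0.15462297772756833
True [0.5405083  0.03115931 0.07450399] [-1.75291671  0.44770542  7.13376535] 23.4583 0.1501255209196987
[0.54050149 0.03116384 0.07453858] [-0.56914988 -0.4145814   6.58592322] [3.13660919e+00 1.72682810e-01 2.12037580e-03] 23.9583 0.15122851476149574
```

View pics/w_fin.png

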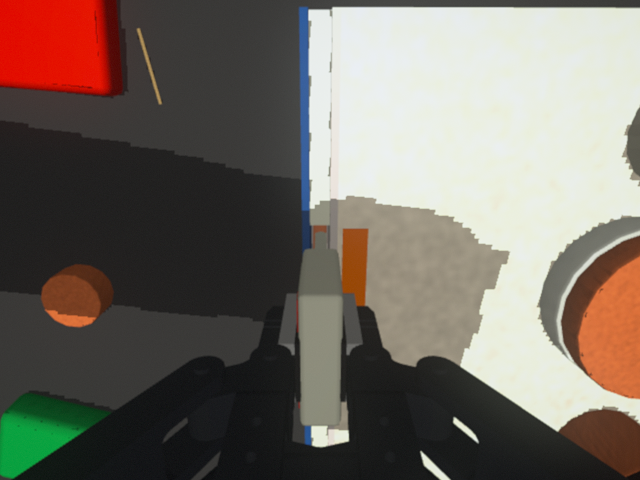

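View pics/s_fin.png

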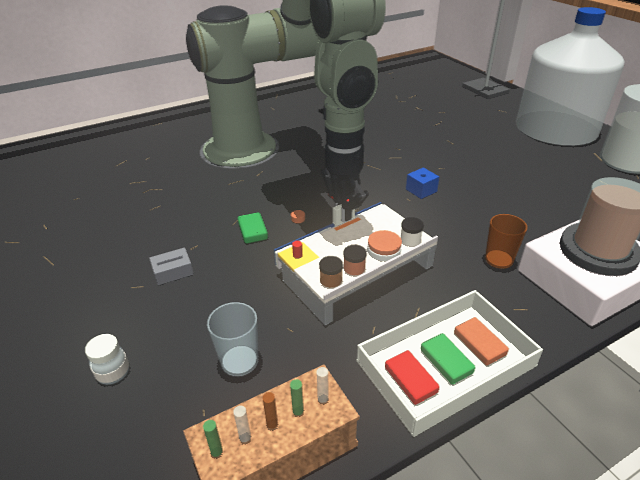

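TCP z is 0.0745 with about 8 N net, so the spring is nearly fully compressed. I'll press a little further onto the shoulders.

Run:
```python
from h import *
b=np.radians(6.3)
for z in(.0738,.0731,.0725):
    r=move_l([.5403,.0312,z],.01,rot=down(b),until_force=25);sleep(.2)
    s=get_state();print(z,r,s['position'],s['contact_force'],s['clock'],s['finger_gap'])
    if s['contact_force'][2]>18:break
f=grab_frame('wrist');save(f,'w_fin2')
```

```text
0.0738 False [0.54054712 0.03116811 0.07447703] [-2.20112548  0.22598846  7.09700653] 24.5083 0.15146696924554398
0.0731 False [0.54058483 0.03115513 0.07427465] [-3.15398454  0.38963612 11.24951242] 24.9583 0.15022465620443554
0.0725 False [0.54062916 0.03116537 0.07424982] [-5.57901293  0.16389546 16.52418265] 25.4083 0.1531654245740573
```

Run:
```python
from h import *
sleep(1)
s=get_state();print(s['position'],s['contact_force'],s['eef_rot'],s['clock'],s['finger_gap'])
f=grab_frame('scene');save(f,'s_fin2')
cv2.imwrite('pics/s_c.png',cv2.resize(f['img'][180:300,250:450,::-1],None,fx=4,fy=4,interpolation=cv2.INTER_CUBIC))
```

```text
[0.54058767 0.03116321 0.0742481 ] [-5.91828955  0.09432044 16.72086838] [3.13646812e+00 1.72735530e-01 2.02892900e-03] 26.4583 0.1491357600060049
```

View pics/s_c.png

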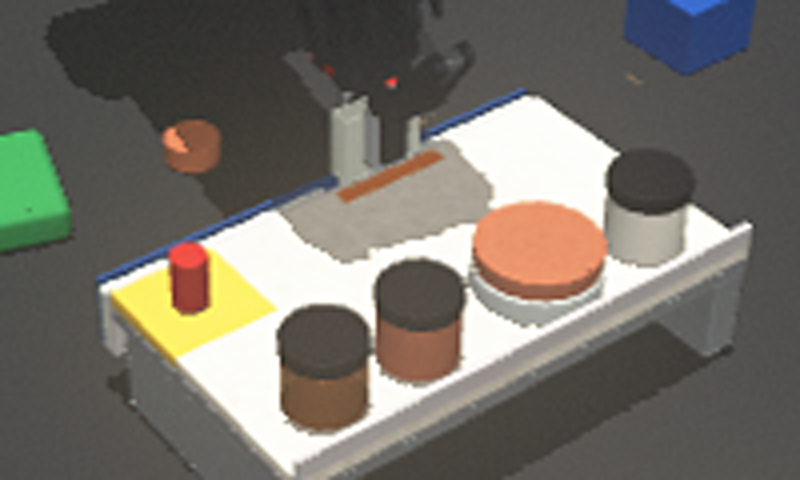

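View pics/w_fin2.png

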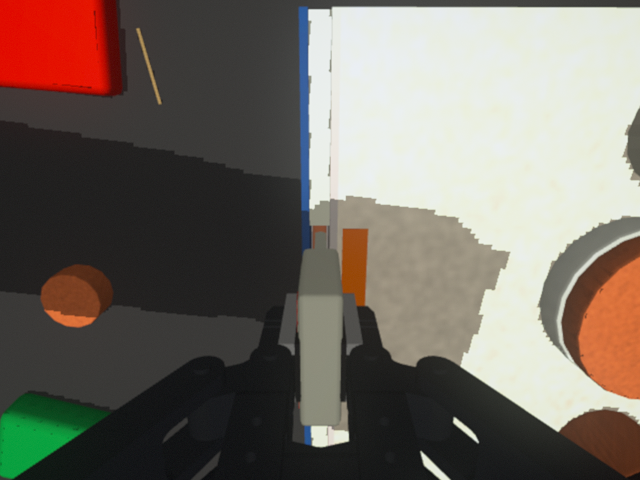

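Run:
```python
from h import *
sign_off();print(get_state()['clock'])
```

```text
the job is handed in; nothing more can be done
the job is handed in; nothing more can be done
```

I finished both steps and handed the job in at about 26.5 s of the 54 s allowed; the sign-off gives no verdict.

**Pin:** I put the pin into the yellow corner with the shelf still pushed in and let it go. Wrist pictures and projection show it upright, with its shoulder on the plate to within roughly 1 mm. During insertion the tool felt about 4 N sideways, slightly over the shelf's 3 N friction, but the pin still dropped in, so the holes were in line.

**Label:** I inserted it with the screen facing front and it is still held at 90 N grip. The arm stopped at TCP z = 0.0742 m while the push rose from 7 to 16.7 N, so the shoulders are on the shelf edge. This puts the label's origin about 26 mm below the bay point, as specified. The wrist pictures show no slip in the grip.

**Checks that disagreed:**
- **Bay position:** two camera estimates differed by about 1 mm in x. I settled it with a close look just above the channel, where the tongue was centred to about 0.3 mm.
- **First press:** its force stop triggered early at about 8 N, so I pressed further in small steps.
- **Sideways push:** about 6 N remains on the tool in x while pressing, which the pinned shelf takes.

The last scene picture shows the puck and green mould in place. The earlier scene picture, taken before the final press, shows no visible shift in the others. I did not measure their positions.

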